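# Take the depth of a blind bore with a rod depth gauge

## Task

The cup-tree base on the cork mat has a blind bore, and I need its depth so that I can cut the post's tenon. Take the depth gauge from the caddy, lower its rod into the bore until it bottoms out, carry on down so that the gauge's flat base (the stop) slides along the rod to sit flat on the wood, and hold it there for a second with a steady push of 11 N in all, give or take 2 N, counting the 3.5 N that the rod's friction takes. Then lift it straight out with the setting undisturbed, lay it back across the same caddy compartment and let go, without disturbing the cup, the pencil tin or the toy car.

Things in the scene. Friction and masses are not known exactly. Their poses are not given: they have to be found in the camera images.
- gauge_grip (a point): Rod depth gauge, 0.23 kg, upright across the caddy's empty lane, rod hanging down. Its rigid stop: flat steel base 24 (x) x 96 (y) x 7 mm, with a dark barrel on its middle, 16 mm over its flats (x faces), 20 mm along y, top 44 mm above the base's underside. This point: where to grip the barrel across its flats (close along the gauge's x), on the rod's axis, 31 mm above the underside; z up.
- gauge_foot (a point): Centre of the underside of the gauge's base, on the rod's axis, 31 mm below gauge_grip; same axes.
- rod (a joint): The gauge's rod (8 mm thick, dark rings every 10 mm, brass cap on top) slides up and down in barrel and base; a spring holds it with about 3.5 N of friction, so it stays where it is left. In m: at 0 it sticks out 52 mm below the base and its cap 6 mm above the barrel; larger = pushed up, so it sticks out 0.052 minus the value. Travel -0.003 to 0.045; starts within 3 mm of 0, longer than any bore.
- rod_tip (a point): Centre of the flat lower end of the rod.
- bore_mouth (a point): Centre of the mouth of the blind bore, on the level top face of the beech cup-tree base. The bore is upright, 11 mm in diameter (the rod has 1.5 mm of play all round), flat-bottomed, in the middle of the 130 x 130 mm face; x, y along its edges. The face lies anywhere from 49 to 59 mm above the table: the reading or touch must tell.
- bore_floor: Centre of the flat bottom of the bore, straight below bore_mouth; 28 to 40 mm deep, different each time; z up.
- wood: The beech cup-tree base, fixed, on a cork mat (190 x 190 x 3 mm); origin 56 mm below its top face, under the bore; z up.
- caddy_rest (a point): Where the gauge belongs on the fixed burgundy caddy (150 x 135 x 75 mm, walls and divider 4 mm, two lanes along its x): on the rim plane, 75 mm above the table, over the middle of the empty lane (61 mm wide, 142 long; the lane on the -y side holds small things below the rim). The gauge's base lies along the caddy's y, bridging outer wall and divider. z up.
- cup_center (a point): Terracotta jarrito cup, 80 mm wide, handle on its +y side reaching 63 mm from the axis, 75 mm tall, loose; point half-way up its axis. Leave it alone.
- tin_center (a point): Steel pencil tin, 75 mm in diameter, 100 mm tall, with pencils up to 175 mm; loose; point on its axis 50 mm up. Leave it alone.
- car_center (a point): Red hard plastic toy car, 74 x 36 x 33 mm, long along its x, loose; point at its middle 16 mm up. Leave it alone.
Things that resemble listed ones, but are neither listed nor needed, are in the scene too. Several things have the shape of the wood; the one meant has the colours described above. What is shaped like the part that bears gauge_grip but green is not meant.

How it is judged:
By the outcome, as a careful person would: the job done as asked, in the order asked, and still so for the second after the job is handed in, with the robot touching nothing.
It also fails if it takes over 64 s, if anything falls off the work surface, if the arm or the gripper's body presses on something with over 40 N, if the wrist force passes 120 N, or if a joint passes its speed limit or range.

## Robot

A 6-joint arm with a two-finger parallel gripper is mounted at the origin on the work surface. World frame = base frame: x ahead of the robot, y to its left, z up, the work surface at z = 0. Lengths are in m, angles in rad, forces in N, time in s.
With the tool pointing down it reaches from about 0.35 to 0.85 m from the base axis. Payload 8.1 kg.
Tool frame: the origin (TCP) lies on the centre line of the jaws, within the pads' length; the fingertips stand 14 mm ahead of it and the grasp point (between the pads) lies 5 mm behind it; y points along the fingers, z is the direction in which the jaws open and shut, and the axes are right-handed (so a half turn about y gives the same grasp; the last joint's range is limited). The gripper opens to 93 mm and grips with 3 to 60 N. Pads are 15 mm wide; open, the fingers measure 128 mm over their backs; the gripper's body (75 mm by 188 mm) begins 65 mm behind the grasp point.
Start: joints at [-1.213, 0.13, 1.488, -0, 1.523, -0.085], TCP at [0.257, -0.542, 0.233] pointing down, gripper open.
Joint ranges: [-2.96, 2.96], [-0.89, 2.26], [0.02, 2.5], [-1.34, 4.48], [0, 2.73], [-2.66, 2.66]. Speed limits (rad/s): [2.39, 2.39, 2.79, 3.14, 3.14, 3.14].

## Interface

Orientations are given as a unit quaternion [x, y, z, w].
In Python, from plant import robot, read_camera, camera_params gives the robot as it stands.
- The arm moves only by the tool move_arm, never from a script. Its argument "steps" is text: rows parted by semicolons, each of 7 numbers parted by spaces: the opening, from 0 (shut) to 1 (fully open), then the shift along the world's x, y, z in mm, then the turn, a rotation vector about the world's x, y, z in rad. A call has 1 to 8 rows; each row shifts and turns the commanded pose from where the row before left it; what a row does not reach is not made up. A row lasts 1/8 s, in which the tool goes at most 62.5 mm and 10.7 degrees, less where a joint would pass 70% of its speed; a pose out of reach is approached as far as the arm can. A call with a gripper value outside its range is refused whole. The fingers move at their own pace and stop on an object; "grip_force" is the grip in N (left out, the last holds). Time passes only in rows, so rows that do not move let the fingers close. It gives the time, the measured TCP pose, the force and the opening at its end, in the units of the state.
- robot.get_obs(): the state, without advancing time (a new reading comes with each control period).
- read_camera(name): name is "scene" or "top" or "wrist"; returns (picture, depth): 420x560x3 uint8, red, green, blue; 420x560 float32, m along the optical axis (not along the pixel's ray), 0 where there is no reading.
- camera_params(name): a dict with "mtx" (3x3 intrinsics, pixels), "world_from_camera" (4x4, takes a point from camera to world coordinates); the wrist camera has in their place "mount" (4x4, takes a point from camera to tool coordinates, whose origin is the TCP and whose axes are the tool frame's). Camera axes: x right, y down, z forward; pixel columns grow to the right and rows downward; lengths in m; the calibration is good to about 2 mm. A picture is of the moment at which its call begins: read the wrist's pose just before it. camera_params takes no time and is no camera call.
- robot.hand_in(): hands the job in, once; it reports no verdict.
The state is a dict: "time": time; "joint_positions": joint angles; "qd": joint speeds; "effort": joint torques, N m; "ee_pos": TCP position; "ee_rot": TCP orientation; "ft_force": force on the tool from outside, world axes, zero at the start; "torque": the same for the moment, N m; "finger_gap": finger opening in m.
Only numpy, scipy, OpenCV 4.12 (cv2) and the standard library are available. Lean on these libraries where they do the work, as an engineer would, in place of code of your own. Each camera call takes 0.05 s, during which the arm holds its last target. There are 200 camera calls.

## Working session

There is one attempt and no reset: what is moved stays moved. The work goes in short steps, Python scripts to look and compute and a tool call to move; the robot and the scene stay as the last step left them, time stands still between calls to the robot, and variables do not carry over. Pictures are saved under pics/ and viewed, about 8 in all and at most 12, crops included, and the job is handed in when it is done.

Besides the shell and the picture viewer there is one more tool, called after "Request:" as name(argument=value, ...) on one line, values as JSON. move_arm: Moves the arm, as the interface text tells. Its arguments: {"type":"object","properties":{"steps":{"type":"string"},"grip_force":{"type":"number"}},"required":["steps"]}

```bash
mkdir -p pics; ls
cat > h.py <<'E'
import numpy as np,cv2
from plant import robot, read_camera, camera_params
from scipy.spatial.transform import Rotation as R
def snap(name,fn=None):
    o=robot.get_obs(); im,d=read_camera(name); p=camera_params(name)
    if name=='wrist':
        T=np.eye(4);T[:3,:3]=R.from_quat(o['ee_rot']).as_matrix();T[:3,3]=o['ee_pos'];T=T@np.array(p['mount'])
    else: T=np.array(p['world_from_camera'])
    if fn: cv2.imwrite('pics/'+fn,im[:,:,::-1])
    K=np.array(p['mtx']); v,u=np.mgrid[:420,:560]
    P=np.stack([(u-K[0,2])/K[0,0]*d,(v-K[1,2])/K[1,1]*d,d],-1)@T[:3,:3].T+T[:3,3]
    P[d==0]=np.nan
    return im,P,K,T
E
python3 - <<'E'
from h import *
o=robot.get_obs();print({k:np.round(v,3) for k,v in o.items()})
a=snap('top','t0.png');b=snap('scene','s0.png')
np.savez('d0.npz',t=a[1],s=b[1],ti=a[0],si=b[0])
print(a[2],a[3].round(3),b[3].round(3))
E
```

```text
pics
{'time': np.float64(0.0), 'joint_positions': array([-1.213,  0.131,  1.489, -0.   ,  1.523, -0.085]), 'qd': array([ 0.   ,  0.   ,  0.003, -0.001,  0.002,  0.002]), 'effort': array([-2.0000e-03, -5.5984e+01, -4.9176e+01,  7.7000e-02,  3.5000e-02,
       -0.0000e+00]), 'ee_pos': array([ 0.257, -0.542,  0.232]), 'ee_rot': array([-0.155,  0.69 , -0.689,  0.155]), 'ft_force': array([-0.658,  0.103,  0.257]), 'torque': array([0.004, 0.016, 0.038]), 'finger_gap': np.float64(0.093)}
[[405.12470331   0.         272.25496799]
 [  0.         405.12470331 209.60516706]
 [  0.           0.           1.        ]] [[-0.019 -0.996  0.085  0.464]
 [-1.     0.018 -0.01   0.014]
 [ 0.008 -0.085 -0.996  1.08 ]
 [ 0.     0.     0.     1.   ]] [[ 0.796  0.424 -0.433  0.914]
 [ 0.606 -0.563  0.563 -0.47 ]
 [-0.005 -0.71  -0.704  0.706]
 [ 0.     0.     0.     1.   ]]
```

View pics/t0.png

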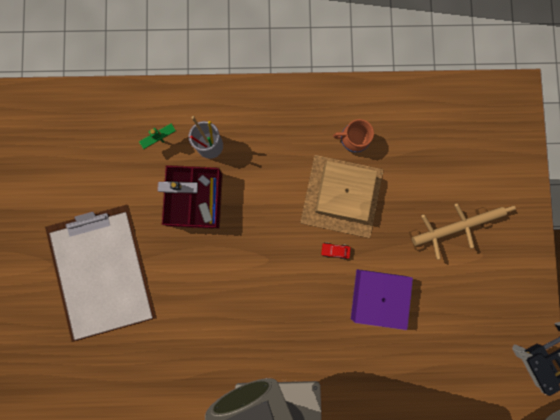

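View pics/s0.png

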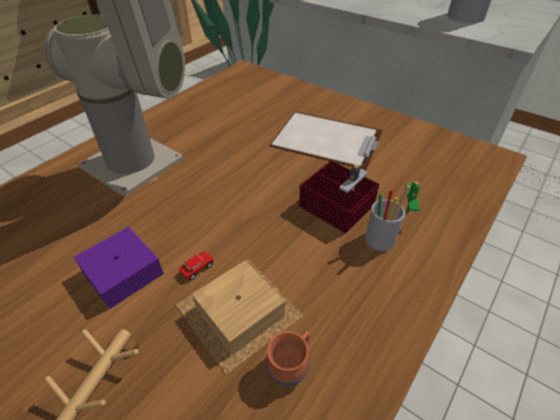

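The top view shows the gauge at (178,187) on the caddy (192,197), the bore at (347,190), the cup at (358,135), the tin at (205,140), the car at (336,251), and the purple and green decoys. The scene view agrees with this.

Run:
```python
from h import *
z=np.load('d0.npz')
def reg(P,im,x0,x1,y0,y1,zl,zh,lab):
    m=(P[...,0]>x0)&(P[...,0]<x1)&(P[...,1]>y0)&(P[...,1]<y1)&(P[...,2]>zl)&(P[...,2]<zh)
    q=P[m]; 
    if len(q)<5: print(lab,len(q));return
    r=cv2.minAreaRect((q[:,:2]*1000).astype(np.float32))
    print(lab,len(q),'med',np.median(q,0).round(4),'min',q.min(0).round(3),'max',q.max(0).round(3),'rect',np.round(r[0],1),np.round(r[1],1),round(r[2],1))
T=z['t'];S=z['s']
for (u,v) in [(178,187),(175,184),(192,197),(347,190),(360,185),(358,135),(205,140),(336,251)]: print(u,v,T[v,u].round(3))
for n,P in (('t',T),('s',S)):
    print(n); im=z[n+'i']
    reg(P,im,.4,.68,-.3,-.05,.046,.064,'wood')
    reg(P,im,.35,.6,.12,.36,.07,.09,'rim+base')
    reg(P,im,.35,.55,.12,.36,.095,.14,'barrel')
    reg(P,im,.5,.75,.12,.3,.09,.105,'tinrim')
    reg(P,im,.5,.75,.1,.3,.108,.2,'pencils')
    reg(P,im,.55,.8,-.35,-.1,.066,.08,'cup')
    reg(P,im,.3,.4,-.3,-.05,.012,.045,'car')
```

```text
178 187 [0.604 0.229 0.116]
175 184 [0.611 0.235 0.123]
192 197 [0.586 0.206 0.063]
347 190 [ 0.6   -0.191  0.039]
360 185 [ 0.61  -0.221  0.057]
358 135 [ 0.753 -0.232  0.008]
205 140 [0.742 0.178 0.027]
336 251 [ 0.443 -0.158  0.03 ]
t
wood 2617 med [ 0.5959 -0.1856  0.0586] min [ 0.52  -0.263  0.046] max [ 0.673 -0.109  0.064] rect [ 596.8 -186.4] [130.7 130.6] 77.2
rim+base 327 med [0.5472 0.2109 0.0751] min [0.511 0.141 0.07 ] max [0.6   0.279 0.085] rect [556.2 209.9] [136.8  87.6] 88.9
barrel 0
tinrim 193 med [0.7233 0.1912 0.0992] min [0.601 0.132 0.09 ] max [0.75  0.3   0.105] rect [675.7 215.7] [148.2 167.6] 0.4
pencils 135 med [0.7121 0.194  0.1219] min [0.602 0.145 0.109] max [0.75  0.248 0.165] rect [677.  197.7] [ 47.4 178.2] 58.3
cup 225 med [ 0.7521 -0.2284  0.0736] min [ 0.707 -0.255  0.066] max [ 0.777 -0.186  0.079] rect [ 741.9 -220.4] [68.9 69.6] 87.0
car 134 med [ 0.3491 -0.2095  0.0288] min [ 0.301 -0.297  0.012] max [ 0.395 -0.2    0.045] rect [ 342.  -248.4] [84.2 94.9] 81.2
s
wood 4110 med [ 0.6014 -0.1932  0.0579] min [ 0.517 -0.265  0.046] max [ 0.673 -0.11   0.062] rect [ 595.1 -186.9] [131.2 132.9] 77.3
rim+base 270 med [0.5419 0.2078 0.0734] min [0.509 0.137 0.07 ] max [0.6   0.279 0.083] rect [557.6 208.7] [137.6  92. ] 86.6
barrel 0
tinrim 286 med [0.7227 0.1771 0.097 ] min [0.602 0.131 0.09 ] max [0.75  0.299 0.105] rect [676.1 214.8] [167.6 147.3] 90.0
pencils 215 med [0.7185 0.1533 0.1224] min [0.6   0.143 0.108] max [0.75  0.247 0.162] rect [678.2 194.3] [ 47.9 174.5] 59.0
cup 469 med [ 0.735  -0.2125  0.0731] min [ 0.705 -0.256  0.066] max [ 0.775 -0.185  0.077] rect [ 740.1 -221.4] [68.9 70.6] 34.2
car 416 med [ 0.3857 -0.2595  0.0288] min [ 0.378 -0.3    0.012] max [ 0.394 -0.215  0.045] rect [ 386.2 -257.5] [85.7  6.1] 81.5
```

Run:
```python
from h import *
z=np.load('d0.npz')
def reg(P,x0,x1,y0,y1,zl,zh,lab):
    m=(P[...,0]>x0)&(P[...,0]<x1)&(P[...,1]>y0)&(P[...,1]<y1)&(P[...,2]>zl)&(P[...,2]<zh)
    q=P[m]; 
    if len(q)<4: print(lab,len(q));return
    r=cv2.minAreaRect((q[:,:2]*1000).astype(np.float32))
    print(lab,len(q),'med',np.median(q,0).round(4),'min',q.min(0).round(3),'max',q.max(0).round(3),'rect',np.round(r[0],1),np.round(r[1],1),round(r[2],1))
for n in 'ts':
    P=z[n]; print(n)
    reg(P,.47,.70,.12,.32,.068,.078,'rim')
    reg(P,.55,.65,.15,.29,.078,.09,'base')
    reg(P,.57,.64,.2,.27,.105,.14,'barrel')
    reg(P,.66,.85,.1,.24,.092,.103,'tinrim')
    for a in range(105,185,10): reg(P,.645,.85,.1,.27,a/1e3,a/1e3+.01,'pen%d'%a)
    reg(P,.41,.48,-.22,-.1,.02,.04,'car')
```

```text
t
rim 496 med [0.5813 0.2084 0.0745] min [0.511 0.136 0.068] max [0.699 0.283 0.078] rect [607.6 211. ] [143.7 188.3] 86.4
base 292 med [0.6087 0.2295 0.0825] min [0.596 0.191 0.078] max [0.65  0.287 0.087] rect [624.6 238.3] [96.4 52.9] 87.3
barrel 66 med [0.6088 0.237  0.1191] min [0.602 0.228 0.106] max [0.617 0.248 0.127] rect [609.3 238.4] [19.7 14.7] 89.0
tinrim 172 med [0.7312 0.1702 0.0993] min [0.697 0.132 0.092] max [0.771 0.207 0.103] rect [733.4 169.4] [73.7 72.1] 66.9
pen105 20 med [0.743  0.1759 0.1094] min [0.714 0.141 0.105] max [0.751 0.192 0.115] rect [735.5 166.9] [45.2 38.2] 80.1
pen115 13 med [0.7441 0.1801 0.1217] min [0.719 0.149 0.116] max [0.75  0.192 0.124] rect [741.4 176. ] [22.8 49.5] 28.5
pen125 22 med [0.7444 0.1791 0.1313] min [0.713 0.147 0.125] max [0.755 0.197 0.135] rect [734.7 170.8] [48.  37.9] 80.9
pen135 14 med [0.7435 0.1663 0.1376] min [0.712 0.147 0.135] max [0.754 0.194 0.143] rect [733.8 170.3] [43.5 38.3] 81.7
pen145 19 med [0.7454 0.1514 0.1504] min [0.711 0.145 0.145] max [0.754 0.184 0.153] rect [739.9 156.1] [53.2 29.3] 38.4
pen155 15
[... 1140 characters left out ...]
 [0.713 0.145 0.126] max [0.755 0.195 0.135] rect [734.6 169.8] [47.  38.8] 83.5
pen135 40 med [0.7463 0.1488 0.1399] min [0.711 0.144 0.135] max [0.756 0.193 0.145] rect [735.2 165.5] [48.5 38.5] 76.3
pen145 35 med [0.7489 0.1502 0.1494] min [0.71  0.143 0.145] max [0.758 0.182 0.155] rect [740.9 155.1] [57.9 29.9] 33.6
pen155 26 med [0.7518 0.178  0.1604] min [0.745 0.142 0.155] max [0.758 0.182 0.165] rect [751.4 162.7] [40.4  6.6] 79.8
pen165 14 med [0.7555 0.1809 0.1713] min [0.752 0.18  0.165] max [0.759 0.184 0.173] rect [755.3 181.8] [6.3 4.3] 2.5
pen175 0
car 314 med [ 0.4449 -0.1655  0.0295] min [ 0.425 -0.197  0.02 ] max [ 0.461 -0.123  0.036] rect [ 442.6 -160.4] [73.5 35.2] 88.4
```

Run:
```python
from h import *
o=robot.get_obs();M=R.from_quat(o['ee_rot']).as_matrix();print(M.round(3))
print('zyaw',np.degrees(np.arctan2(M[1,2],M[0,2])))
print(np.array(camera_params('wrist')['mount']).round(3), camera_params('wrist')['mtx'][0][0])
```

```text
[[-0.904 -0.001  0.428]
 [-0.428  0.002 -0.904]
 [-0.    -1.    -0.002]]
zyaw -64.63020359025921
[[ 0.     0.957  0.291 -0.081]
 [ 0.001 -0.291  0.957 -0.152]
 [ 1.     0.    -0.001 -0.001]
 [ 0.     0.     0.     1.   ]] 353.6003977414422
```

Request:
move_arm(steps="1 22 48 3 0 0 0.13; 1 22 49 3 0 0 0.13; 1 22 49 3 0 0 0.13; 1 22 49 3 0 0 0.13; 1 22 49 3 0 0 0.13; 1 22 49 3 0 0 0.13; 1 22 49 3 0 0 0.13; 1 22 49 3 0 0 0.148")

```text
time: 1.1
ee_pos: [0.4333, -0.1494, 0.2565]
ee_rot: [-0.483, 0.516, -0.516, 0.483]
ft_force: [1.6, 0.1, 0.0]
finger_gap: 0.093
```

Request:
move_arm(steps="1 22 49 0 0 0 0; 1 22 49 0 0 0 0; 1 22 49 0 0 0 0; 1 22 49 0 0 0 0; 1 22 49 0 0 0 0; 1 22 49 0 0 0 0; 1 22 49 0 0 0 0; 1 22 45 0 0 0 0")

```text
time: 2.1
ee_pos: [0.6093, 0.2387, 0.256]
ee_rot: [-0.483, 0.517, -0.517, 0.482]
ft_force: [0.5, 0.6, 0.9]
finger_gap: 0.0931
```

Run:
```python
from h import *
o=robot.get_obs();M=R.from_quat(o['ee_rot']).as_matrix();print(o['time'],o['ee_pos'].round(4),o['joint_positions'].round(3),o['ft_force'].round(2),'zyaw',np.degrees(np.arctan2(M[1,2],M[0,2])),M[:,1].round(4))
im,P,K,T=snap('wrist','w1.png'); np.savez('w1.npz',P=P,im=im)
q=P.reshape(-1,3)
def reg(x0,x1,y0,y1,zl,zh,lab):
    m=(q[:,0]>x0)&(q[:,0]<x1)&(q[:,1]>y0)&(q[:,1]<y1)&(q[:,2]>zl)&(q[:,2]<zh);p=q[m]
    if len(p)<5:print(lab,len(p));return
    r=cv2.minAreaRect((p[:,:2]*1000).astype(np.float32));print(lab,len(p),np.median(p,0).round(4),'rect',np.round(r[0],1),np.round(r[1],1),round(r[2],1),p.min(0).round(3),p.max(0).round(3))
reg(.57,.65,.17,.3,.078,.087,'base')
reg(.57,.65,.2,.27,.1,.122,'barrel')
reg(.57,.65,.2,.27,.115,.122,'btop')
reg(.57,.65,.2,.27,.122,.13,'cap')
reg(.48,.68,.12,.32,.069,.0775,'rim')
```

```text
2.1 [0.6093 0.2387 0.256 ] [ 0.295  0.27   1.287 -0.     1.585  0.365] [0.53 0.56 0.93] zyaw -3.98498956744522 [-7.e-04 -3.e-04 -1.e+00]
base 1891 [0.609  0.254  0.0815] rect [608.8 240.3] [95.5 24.1] 87.3 [0.595 0.192 0.078] [0.622 0.288 0.087]
barrel 372 [0.6092 0.2452 0.1182] rect [609.  240.9] [21.9 15.5] 86.7 [0.601 0.23  0.1  ] [0.617 0.252 0.122]
btop 302 [0.6093 0.2428 0.1185] rect [609.  240.1] [20.3 15.5] 86.3 [0.601 0.23  0.115] [0.617 0.25  0.122]
cap 131 [0.6087 0.2399 0.1231] rect [609. 240.] [11.2 10.1] 86.1 [0.604 0.234 0.122] [0.614 0.246 0.124]
rim 3214 [0.579  0.2101 0.0742] rect [586.7 215.5] [148.  150.9] 86.2 [0.509 0.137 0.069] [0.665 0.288 0.077]
```

View pics/w1.png

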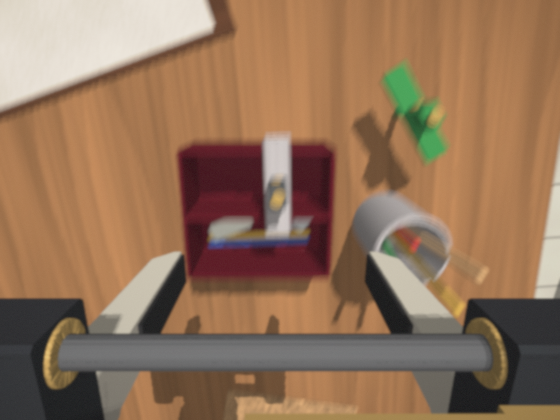

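Request:
move_arm(steps="1 0 1 -35 0 0 0.012; 0.8 0 0 -40 0 0 0; 0.6 0 0 -40 0 0 0; 0.5 0 0 -30 0 0 0; 0.4 0 0 -10 0 0 0; 0 0 0 0 0 0 0; 0 0 0 0 0 0 0; 0 0 0 0 0 0 0", grip_force=40)

```text
time: 3.15
ee_pos: [0.6102, 0.2382, 0.1035]
ee_rot: [0.484, -0.514, 0.515, -0.486]
ft_force: [0.2, -0.4, 0.1]
finger_gap: 0.0275
```

Run:
```python
from h import *
z=np.load('w1.npz');q=z['P'].reshape(-1,3)
a=np.radians(-3.5);c=np.array([np.cos(a),np.sin(a)]);n=np.array([-np.sin(a),np.cos(a)])
m=(q[:,2]>.07)&(q[:,2]<.077)&(q[:,0]>.49)&(q[:,0]<.67)&(q[:,1]>.11)&(q[:,1]<.3)
p=q[m][:,:2]-[.609,.240]; s=p@c; t=p@n
k=(s<-.02)&(s>-.085)
print('t hist');h,e=np.histogram(t[k],np.arange(-.12,.06,.002));print([(round(x*1000),y) for x,y in zip(e,h) if y>8])
k=(t>-.09)&(t<.025)
h,e=np.histogram(s[k],np.arange(-.12,.07,.002));print([(round(x*1000),y) for x,y in zip(e,h) if y>8])
```

```text
t hist
[(-100, np.int64(62)), (-98, np.int64(126)), (-96, np.int64(131)), (-34, np.int64(105)), (-32, np.int64(173)), (-30, np.int64(43)), (30, np.int64(20)), (32, np.int64(142)), (34, np.int64(143))]
[(-96, np.int64(102)), (-94, np.int64(230)), (-92, np.int64(186)), (-88, np.int64(10)), (-86, np.int64(10)), (-84, np.int64(9)), (-82, np.int64(10)), (-80, np.int64(10)), (-78, np.int64(9)), (-76, np.int64(10)), (-74, np.int64(10)), (-72, np.int64(10)), (-70, np.int64(10)), (-68, np.int64(10)), (-66, np.int64(10)), (-64, np.int64(9)), (-62, np.int64(10)), (-60, np.int64(10)), (-58, np.int64(9)), (-56, np.int64(11)), (-54, np.int64(9)), (-52, np.int64(10)), (-50, np.int64(11)), (-48, np.int64(10)), (-46, np.int64(9)), (-44, np.int64(11)), (-42, np.int64(10)), (-40, np.int64(10)), (-38, np.int64(9)), (-36, np.int64(10)), (-34, np.int64(9)), (-32, np.int64(12)), (-30, np.int64(10)), (-28, np.int64(11)), (-26, np.int64(11)), (-24, np.int64(9)), (-22, np.int64(9)), (-20, np.int64(11)), (-18, np.int64(10)), (-16, np.int64(10)), (-14, np.int64(10)), (12, np.int64(10)), (14, np.int64(10)), (16, np.int64(10)), (18, np.int64(10)), (20, np.int64(11)), (22, np.int64(10)), (24, np.int64(10)), (26, np.int64(10)), (28, np.int64(10)), (30, np.int64(10)), (32, np.int64(10)), (34, np.int64(10)), (36, np.int64(11)), (38, np.int64(10)), (40, np.int64(11)), (42, np.int64(11)), (44, np.int64(10)), (46, np.int64(10)), (48, np.int64(10)), (50, np.int64(225)), (52, np.int64(220)), (54, np.int64(52))]
```

Request:
move_arm(steps="0 0 0 0 0 0 0; 0 0 0 0 0 0 0; 0 0 0 0 0 0 0; 0 0 0 0 0 0 0")

```text
time: 3.65
ee_pos: [0.6096, 0.238, 0.1026]
ee_rot: [0.485, -0.514, 0.514, -0.486]
ft_force: [-0.8, 0.3, 5.8]
finger_gap: 0.016
```

Run:
```python
from h import *
for i in range(2):
  o=robot.get_obs();print(o['ee_pos'].round(4),o['ft_force'].round(2),o['torque'].round(3),o['finger_gap']); 
  if i==0: snap('wrist')
```

```text
[0.6096 0.238  0.1026] [-0.76  0.25  5.79] [-0.07   0.093  0.041] 0.01598189308058305
[0.6096 0.238  0.1026] [-0.96 -0.28  5.06] [-0.148  0.106  0.069] 0.01603202872971383
```

Request:
move_arm(steps="0 0 0 25 0 0 0; 0 0 0 45 0 0 0; 0 0 0 45 0 0 0; 0 -1 -25 0 0 0 0; 0 -3 -50 0 0 0 0; 0 -3 -50 0 0 0 -0.04; 0 -3 -50 0 0 0 -0.04; 0 -4 -50 0 0 0 -0.04")

```text
time: 4.7
ee_pos: [0.5934, 0.0105, 0.2141]
ee_rot: [-0.454, 0.544, -0.542, 0.452]
ft_force: [1.1, -1.0, -1.5]
finger_gap: 0.0156
```

Request:
move_arm(steps="0 -3 -50 0 0 0 -0.046; 0 -3 -50 0 0 0 0; 0 -3 -50 0 0 0 0; 0 -4 -50 0 0 0 0; 0 -3 -50 -15 0 0 0; 0 -3 -23 -10 0 0 0; 0 0 0 0 0 0 0")

```text
time: 5.58
ee_pos: [0.5739, -0.2611, 0.1884]
ee_rot: [-0.441, 0.555, -0.552, 0.439]
ft_force: [0.2, 0.8, -2.1]
finger_gap: 0.0159
```

Run:
```python
from h import *
o=robot.get_obs();M=R.from_quat(o['ee_rot']).as_matrix();print(o['time'],o['ee_pos'].round(4),o['ft_force'].round(2),'zyaw',np.degrees(np.arctan2(M[1,2],M[0,2])),M[:,1].round(4),o['finger_gap'])
im,P,K,T=snap('wrist','w2.png'); np.savez('w2.npz',P=P,im=im,K=K,T=T,ee=o['ee_pos'])
im2,P2,K2,T2=snap('scene','s2.png'); np.savez('s2.npz',P=P2,im=im2,K=K2,T=T2)
q=P.reshape(-1,3)
def reg(x0,x1,y0,y1,zl,zh,lab):
    m=(q[:,0]>x0)&(q[:,0]<x1)&(q[:,1]>y0)&(q[:,1]<y1)&(q[:,2]>zl)&(q[:,2]<zh);p=q[m]
    if len(p)<5:print(lab,len(p));return
    r=cv2.minAreaRect((p[:,:2]*1000).astype(np.float32));print(lab,len(p),np.median(p,0).round(4),'rect',np.round(r[0],1),np.round(r[1],1),round(r[2],1))
reg(.5,.7,-.3,-.1,.05,.065,'wood'); reg(.5,.7,-.3,-.1,.0,.045,'bore/below')
e=o['ee_pos'];
for a in range(-30,24,3): reg(e[0]-.05,e[0]+.05,e[1]-.06,e[1]+.07,e[2]+a/1e3,e[2]+a/1e3+.003,'g%d'%a)
```

```text
5.575 [ 0.5739 -0.2611  0.1884] [ 0.2   0.84 -2.06] zyaw -12.998687783074558 [-0.0044  0.0024 -1.    ] 0.015859329821571042
wood 28918 [ 0.5981 -0.1769  0.0582] rect [ 594.6 -185.6] [129.8 130.6] 77.1
bore/below 10541 [ 0.611  -0.1794  0.0024] rect [ 600. -200.] [200. 200.] 90.0
g-30 0
g-27 34 [ 0.5837 -0.2127  0.164 ] rect [ 582.7 -212.5] [ 0.3 20.2] 77.1
g-24 2174 [ 0.5775 -0.2359  0.167 ] rect [ 573.3 -258.6] [94.7 24.1] 77.2
g-21 2090 [ 0.5773 -0.2342  0.1678] rect [ 573.6 -258. ] [93.5 23.5] 77.5
g-18 52 [ 0.578  -0.2502  0.1715] rect [ 576.1 -250.5] [ 3.5 17.2] 68.2
g-15 78 [ 0.5726 -0.2508  0.1752] rect [ 575.1 -250.7] [ 5.8 28.3] 76.6
g-12 155 [ 0.5762 -0.2493  0.178 ] rect [ 575.3 -250.3] [ 6.  35.2] 75.6
g-9 204 [ 0.5764 -0.2489  0.1809] rect [ 575.8 -250.4] [ 6.1 42.4] 76.8
g-6 293 [ 0.5756 -0.2492  0.1839] rect [ 575.4 -250.4] [ 6.3 43.6] 76.7
g-3 249 [ 0.5759 -0.25    0.1868] rect [ 575.4 -250.7] [ 5.7 44.1] 76.0
g0 267 [ 0.5758 -0.25    0.1899] rect [ 575.3 -251.4] [ 4.4 44.9] 76.5
g3 276 [ 0.5754 -0.25    0.1928] rect [ 575.1 -251.3] [ 4.4 44.8] 78.7
g6 301 [ 0.5753 -0.25    0.1959] rect [ 575.3 -251.3] [ 4.4 45.4] 76.8
g9 318 [ 0.5765 -0.2501  0.1989] rect [ 575.3 -251.2] [ 4.6 45.5] 77.4
g12 444 [ 0.575  -0.2508  0.2023] rect [ 573.6 -259.3] [20.6 46.2] 78.1
g15 1095 [ 0.5743 -0.2547  0.2044] rect [ 573.4 -259.2] [20.2 46.4] 77.0
g18 774 [ 0.5737 -0.2567  0.2085] rect [ 573.3 -259.7] [17.7 46.8] 77.0
g21 366 [ 0.5733 -0.2545  0.2105] rect [ 573.5 -259.4] [17.3 47.7] 76.7
```

View pics/w2.png

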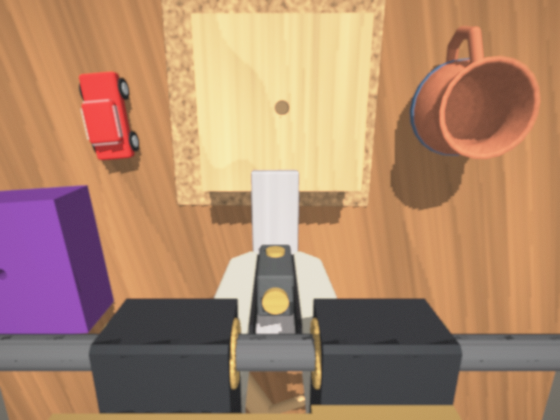

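View pics/s2.png

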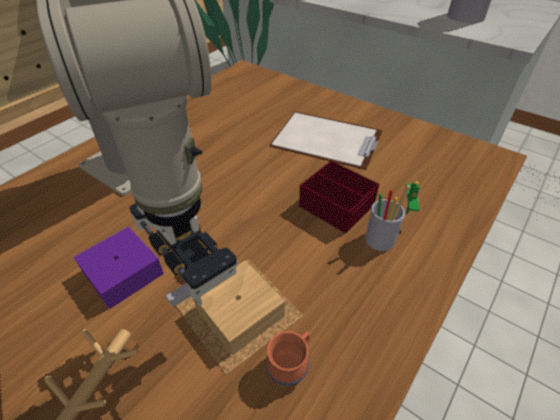

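The wrist view shows the bore at (282,107), the gauge's cap at (275,301), and its base end at (275,170). In the scene view the gauge is held near the wood, with nothing disturbed.

Run:
```python
from h import *
z=np.load('w2.npz');K,T,im,P=z['K'],z['T'],z['im'].astype(int),z['P']
def ray(u,v,h):
    d=T[:3,:3]@np.linalg.inv(K)@[u,v,1];return T[:3,3]+d*(h-T[2,3])/d[2]
def cen(m,u0,u1,v0,v1):
    mm=np.zeros_like(m);mm[v0:v1,u0:u1]=m[v0:v1,u0:u1];v,u=np.nonzero(mm);return u.mean(),v.mean(),len(u),np.ptp(u)+1,np.ptp(v)+1
g=im.sum(2)
b=cen(g<450,270,295,95,120);print('bore',b,[ray(b[0],b[1],h).round(4) for h in (.058,)])
mx=im[...,0]-im[...,2]
c=cen((mx>60)&(im[...,0]>120),255,297,284,320);print('cap',c)
cz=np.nanmedian(P[295:307,268:282,2]);print(cz,ray(c[0],c[1],cz).round(4))
print(im[295:308:6,262:290:6].tolist())
# wood face by color plane
m=(P[...,2]>.053)&(P[...,2]<.063);q=P[m]
A=np.c_[q[:,:2],np.ones(len(q))];print(np.linalg.lstsq(A,q[:,2],rcond=None)[0])
# base edges: angle
print(z['ee'])
```

```text
bore (np.float64(281.9593495934959), np.float64(107.15447154471545), 123, np.int64(13), np.int64(13)) [array([ 0.595 , -0.1851,  0.058 ])]
cap (np.float64(275.02966841186736), np.float64(300.97033158813264), 573, np.int64(27), np.int64(27))
0.20881714161304718 [ 0.5733 -0.259   0.2088]
[[[122, 117, 107], [232, 202, 116], [233, 204, 117], [233, 203, 117], [185, 154, 98]], [[187, 157, 101], [236, 210, 122], [235, 209, 121], [235, 209, 120], [234, 206, 120]], [[127, 115, 94], [233, 205, 117], [234, 206, 119], [234, 206, 119], [220, 186, 114]]]
[0.0077999  0.00406645 0.05417001]
[ 0.57390186 -0.26112336  0.1883979 ]
```

Request:
move_arm(steps="0 5 17 0 0 0 0; 0 6 20 0 0 0 0; 0 6 20 -5 0 0 0; 0 5 17 -15 0 0 0; 0 0 0 -14 0 0 0; 0 0 0 -4 0 0 0; 0 0 0 0 0 0 0; 0 0 0 0 0 0 0")

```text
time: 6.68
ee_pos: [0.5982, -0.187, 0.1541]
ee_rot: [0.441, -0.553, 0.553, -0.441]
ft_force: [-0.3, -0.3, -2.0]
finger_gap: 0.0155
```

Run:
```python
from h import *
o=robot.get_obs();M=R.from_quat(o['ee_rot']).as_matrix();print(o['time'],o['ee_pos'].round(4),o['ft_force'].round(2),'zyaw',np.degrees(np.arctan2(M[1,2],M[0,2])),M[:,1].round(4))
im2,P2,K2,T2=snap('scene'); np.savez('s3.npz',P=P2,im=im2,K=K2,T=T2)
def px(p): 
    c=np.linalg.inv(T2)@[*p,1]; c=K2@c[:3]; return (c[:2]/c[2]).round(1)
print('bore',px([.595,-.1851,.058]),'tip exp',px([.595,-.1851,o['ee_pos'][2]-.0796]))
u,v=px([.595,-.1851,.058]).astype(int)
c=im2[v-60:v+30,u-60:u+60]; cv2.imwrite('pics/s3c.png',cv2.resize(c[:,:,::-1],None,fx=6,fy=6,interpolation=cv2.INTER_CUBIC)); print(u-60,v-60)
```

```text
6.675 [ 0.5982 -0.187   0.1541] [-0.34 -0.26 -1.97] zyaw -12.888624796585917 [ 7.e-04 -4.e-04 -1.e+00]
bore [237.9 296.2] tip exp [237.2 291.4]
177 236
```

View pics/s3c.png

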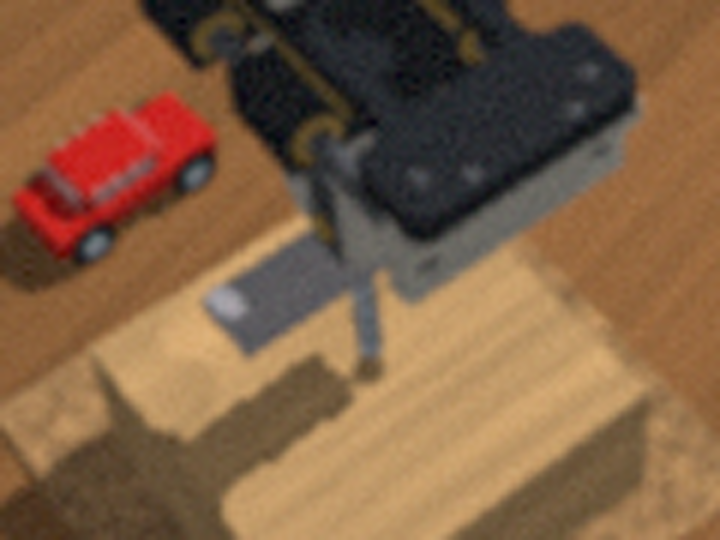

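The crop shows the rod tip at about (369,352) and the bore at (369,370). After allowing for perspective, the tip is about 2.5 mm too far in +x, which agrees with the TCP reading.

Request:
move_arm(steps="0 -2.6 0 0 0 0 0; 0 0 0 -6 0 0 0; 0 0 0 -6 0 0 0; 0 0 0 -3 0 0 0; 0 0 0 -3 0 0 0; 0 0 0 -3 0 0 0; 0 0 0 0 0 0 0; 0 0 0 0 0 0 0")

```text
time: 7.72
ee_pos: [0.5956, -0.1861, 0.1328]
ee_rot: [0.441, -0.553, 0.553, -0.441]
ft_force: [0.8, -0.7, -1.6]
finger_gap: 0.0161
```

```bash
cat > look.py <<'E'
from h import *
import sys
o=robot.get_obs();M=R.from_quat(o['ee_rot']).as_matrix();print(o['time'],o['ee_pos'].round(4),o['ft_force'].round(2),o['torque'].round(3),'zyaw',np.degrees(np.arctan2(M[1,2],M[0,2])).round(2),M[:,1].round(4))
if len(sys.argv)>1:
    im,P,K,T=snap('scene'); c=im[236:326,177:297]
    cv2.imwrite('pics/'+sys.argv[1],cv2.resize(c[:,:,::-1],None,fx=6,fy=6,interpolation=cv2.INTER_CUBIC))
E
python3 look.py s4c.png
```

```text
7.725 [ 0.5956 -0.1861  0.1328] [ 0.79 -0.73 -1.56] [-0.043 -0.063 -0.055] zyaw -12.83 [ 2.e-04 -1.e-04 -1.e+00]
```

View pics/s4c.png

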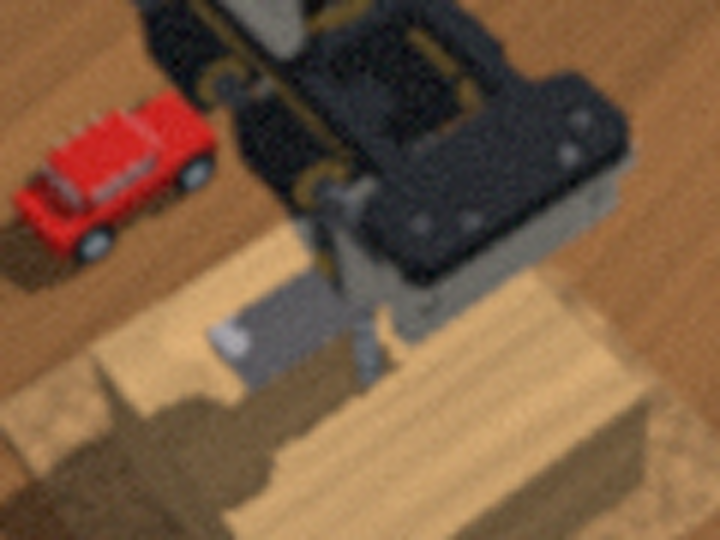

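Request:
move_arm(steps="0 0 0 -4 0 0 0; 0 0 0 -4 0 0 0; 0 0 0 -3 0 0 0; 0 0 0 -3 0 0 0; 0 0 0 -3 0 0 0; 0 0 0 0 0 0 0")

```text
time: 8.52
ee_pos: [0.5953, -0.1861, 0.1153]
ee_rot: [-0.441, 0.553, -0.553, 0.441]
ft_force: [-0.6, 0.7, -1.8]
finger_gap: 0.0159
```

Request:
move_arm(steps="0 0 0 -3 0 0 0; 0 0 0 -3 0 0 0; 0 0 0 -3 0 0 0; 0 0 0 -3 0 0 0; 0 0 0 0 0 0 0; 0 0 0 0 0 0 0")

```text
time: 9.28
ee_pos: [0.5955, -0.1861, 0.1035]
ee_rot: [-0.441, 0.553, -0.553, 0.441]
ft_force: [0.4, -0.1, -2.9]
finger_gap: 0.0156
```

```bash
python3 look.py
```

```text
9.275 [ 0.5955 -0.1861  0.1035] [ 0.36 -0.11 -2.9 ] [-0.005 -0.063 -0.006] zyaw -12.83 [-1.e-04  1.e-04 -1.e+00]
```

Request:
move_arm(steps="0 0 0 -2 0 0 0; 0 0 0 -2 0 0 0; 0 0 0 -2 0 0 0; 0 0 0 0 0 0 0; 0 0 0 0 0 0 0")

```text
time: 9.9
ee_pos: [0.5955, -0.1861, 0.0974]
ee_rot: [-0.441, 0.553, -0.553, 0.441]
ft_force: [-0.2, 1.0, -0.9]
finger_gap: 0.0158
```

Request:
move_arm(steps="0 0 0 -2 0 0 0; 0 0 0 -2 0 0 0; 0 0 0 -2 0 0 0; 0 0 0 0 0 0 0; 0 0 0 0 0 0 0")

```text
time: 10.52
ee_pos: [0.5954, -0.1861, 0.0913]
ee_rot: [-0.441, 0.553, -0.553, 0.441]
ft_force: [-0.7, -0.0, -1.7]
finger_gap: 0.0157
```

```bash
cat > cap.py <<'E'
from h import *
o=robot.get_obs();e=o['ee_pos'];print(o['time'],e.round(4),o['ft_force'].round(2),o['torque'].round(3))
im,P,K,T=snap('wrist'); m=im.astype(int)
Y=(m[...,0]-m[...,2]>60)&(m[...,0]>150); Y[:,:262]=0;Y[:,289:]=0;Y[:240]=0;Y[325:]=0
for v in range(240,325,4):
    print(v,Y[v].sum(),np.nanmedian(P[v,268:282,2]-e[2]).round(4),m[v,275].tolist(),end=' | ')
print()
w=np.nanmedian(P[60:140,210:340,2]); print('face',w)
np.savez('cap_%d.npz'%(o['time']*1000),im=im,P=P)
E
python3 cap.py
python3 - <<'E'
import numpy as np
z=np.load('w2.npz');P=z['P']
print([ (v,np.nanmedian(P[v,268:282,2]-z['ee'][2]).round(4)) for v in range(240,325,4)])
E
```

```text
10.525 [ 0.5954 -0.1861  0.0913] [-0.72 -0.04 -1.75] [-0.093 -0.194  0.001]
240 0 -0.0213 [213, 206, 202] | 244 0 -0.0199 [163, 158, 155] | 248 17 -0.0093 [187, 155, 89] | 252 17 -0.0046 [198, 162, 94] | 256 12 -0.004 [209, 173, 104] | 260 0 0.0001 [92, 91, 91] | 264 0 0.0044 [90, 91, 90] | 268 0 0.0083 [91, 93, 91] | 272 0 0.0127 [89, 92, 90] | 276 0 0.0155 [111, 112, 112] | 280 0 0.016 [106, 107, 107] | 284 0 0.0161 [104, 106, 104] | 288 0 0.0158 [139, 140, 138] | 292 0 0.0181 [213, 214, 212] | 296 0 0.0218 [192, 194, 192] | 300 0 0.0245 [208, 210, 207] | 304 0 0.0276 [201, 202, 198] | 308 15 0.0329 [190, 157, 93] | 312 22 0.0348 [219, 183, 105] | 316 27 0.0348 [216, 180, 103] | 320 27 0.0346 [221, 186, 107] | 324 27 0.0346 [221, 186, 107] | 
face 0.002437638034342521
[(240, np.float64(-0.0209)), (244, np.float64(-0.0196)), (248, np.float64(-0.0091)), (252, np.float64(-0.0045)), (256, np.float64(-0.0042)), (260, np.float64(0.0003)), (264, np.float64(0.0044)), (268, np.float64(0.0087)), (272, np.float64(0.0125)), (276, np.float64(0.0154)), (280, np.float64(0.0161)), (284, np.float64(0.0158)), (288, np.float64(0.0181)), (292, np.float64(0.0202)), (296, np.float64(0.0203)), (300, np.float64(0.0203)), (304, np.float64(0.0205)), (308, np.float64(0.0204)), (312, np.float64(0.0203)), (316, np.float64(-0.0212)), (320, np.float64(-0.0211)), (324, np.float64(-0.021))]
```

The cap has risen 14.4 mm in the barrel, so the rod is bottomed and the stop is sliding down it, with about 5.7 mm left to go.

Request:
move_arm(steps="0 0 0 -1 0 0 0; 0 0 0 -1 0 0 0; 0 0 0 -1 0 0 0")

```text
time: 10.95
ee_pos: [0.5955, -0.1861, 0.0887]
ee_rot: [0.441, -0.553, 0.553, -0.441]
ft_force: [-1.6, 0.1, 3.0]
finger_gap: 0.0155
```

Request:
move_arm(steps="0 0 0 -0.5 0 0 0; 0 0 0 -0.5 0 0 0; 0 0 0 0 0 0 0; 0 0 0 0 0 0 0")

```text
time: 11.45
ee_pos: [0.5955, -0.1861, 0.0876]
ee_rot: [-0.441, 0.553, -0.553, 0.441]
ft_force: [-0.7, 0.8, 1.0]
finger_gap: 0.0157
```

```bash
python3 cap.py | head -1
```

```text
11.45 [ 0.5955 -0.1861  0.0876] [-0.68  0.8   1.01] [0.006 0.147 0.006]
```

Request:
move_arm(steps="0 0 0 -0.5 0 0 0; 0 0 0 0 0 0 0; 0 0 0 0 0 0 0")

```text
time: 11.88
ee_pos: [0.5955, -0.1861, 0.0871]
ee_rot: [-0.441, 0.553, -0.553, 0.441]
ft_force: [0.2, 0.1, 1.3]
finger_gap: 0.0157
```

Request:
move_arm(steps="0 0 0 -0.5 0 0 0; 0 0 0 0 0 0 0; 0 0 0 0 0 0 0")

```text
time: 12.25
ee_pos: [0.5955, -0.1861, 0.0866]
ee_rot: [-0.441, 0.553, -0.553, 0.441]
ft_force: [-1.6, 0.7, 1.6]
finger_gap: 0.0157
```

Request:
move_arm(steps="0 0 0 -0.5 0 0 0; 0 0 0 0 0 0 0; 0 0 0 0 0 0 0")

```text
time: 12.62
ee_pos: [0.5955, -0.1862, 0.0862]
ee_rot: [0.441, -0.553, 0.553, -0.441]
ft_force: [-1.0, 0.3, 2.5]
finger_gap: 0.016
```

Request:
move_arm(steps="0 0 0 -0.5 0 0 0; 0 0 0 0 0 0 0; 0 0 0 0 0 0 0")

```text
time: 13.0
ee_pos: [0.5955, -0.1861, 0.0862]
ee_rot: [0.441, -0.553, 0.553, -0.441]
ft_force: [-3.1, 0.9, 5.8]
finger_gap: 0.0159
```

Request:
move_arm(steps="0 0 0 -0.5 0 0 0; 0 0 0 0 0 0 0; 0 0 0 0 0 0 0")

```text
time: 13.38
ee_pos: [0.5956, -0.1862, 0.0862]
ee_rot: [0.441, -0.553, 0.553, -0.441]
ft_force: [-5.4, 1.5, 10.3]
finger_gap: 0.0159
```

Request:
move_arm(steps="0 0 0 -0.5 0 0 0; 0 0 0 0 0 0 0; 0 0 0 0 0 0 0")

```text
time: 13.75
ee_pos: [0.5956, -0.1861, 0.0862]
ee_rot: [0.441, -0.553, 0.553, -0.441]
ft_force: [-7.0, 2.5, 12.9]
finger_gap: 0.0157
```

Request:
move_arm(steps="0 -0.5 0.2 0.2 0 0 0; 0 0 0 0 0 0 0; 0 0 0 0 0 0 0")

```text
time: 14.12
ee_pos: [0.5955, -0.1861, 0.0862]
ee_rot: [0.441, -0.552, 0.553, -0.441]
ft_force: [-4.1, 0.9, 9.5]
finger_gap: 0.016
```

Run:
```python
from h import *
for i in range(4):
    o=robot.get_obs();print(o['time'],o['ee_pos'].round(5),o['ft_force'].round(2),o['torque'].round(3)); snap('wrist')
```

```text
14.125 [ 0.5955  -0.18614  0.08617] [-4.07  0.94  9.51] [ 0.252  0.731 -0.017]
14.175 [ 0.5955  -0.18614  0.08615] [-2.69  1.59  9.48] [0.241 0.673 0.077]
14.225 [ 0.5955  -0.18616  0.08617] [-4.15  0.61  9.72] [ 0.255  0.677 -0.022]
14.275 [ 0.59552 -0.18614  0.08616] [-3.91  0.91  9.12] [0.158 0.707 0.01 ]
```

Request:
move_arm(steps="0 0 0 -0.05 0 0 0; 0 0 0 0 0 0 0; 0 0 0 0 0 0 0; 0 0 0 0 0 0 0; 0 0 0 0 0 0 0; 0 0 0 0 0 0 0; 0 0 0 0 0 0 0; 0 0 0 0 0 0 0")

```text
time: 15.32
ee_pos: [0.5955, -0.1861, 0.0862]
ee_rot: [0.441, -0.552, 0.553, -0.441]
ft_force: [-4.6, 1.9, 9.1]
finger_gap: 0.0157
```

Request:
move_arm(steps="0 0 0 0 0 0 0; 0 0 0 0 0 0 0; 0 0 0 0 0 0 0; 0 0 0 0 0 0 0; 0 0 0 0 0 0 0; 0 0 0 0 0 0 0")

```text
time: 16.08
ee_pos: [0.5955, -0.1862, 0.0862]
ee_rot: [0.441, -0.552, 0.553, -0.441]
ft_force: [-3.7, 1.2, 9.7]
finger_gap: 0.0159
```

```bash
python3 cap.py
```

```text
16.075 [ 0.5955 -0.1862  0.0862] [-3.67  1.23  9.75] [ 0.249  0.709 -0.005]
240 0 -0.021 [210, 203, 200] | 244 0 -0.0192 [163, 159, 155] | 248 17 -0.0096 [187, 155, 90] | 252 17 -0.0043 [196, 161, 93] | 256 12 -0.0041 [209, 173, 105] | 260 0 0.0001 [90, 90, 90] | 264 0 0.0045 [89, 92, 90] | 268 0 0.0083 [90, 92, 91] | 272 0 0.0123 [90, 91, 90] | 276 0 0.0154 [110, 110, 111] | 280 0 0.016 [106, 108, 107] | 284 0 0.0158 [103, 105, 103] | 288 0 0.0161 [136, 138, 137] | 292 0 0.0181 [163, 164, 162] | 296 0 0.0214 [212, 213, 211] | 300 0 0.0248 [211, 212, 210] | 304 0 0.0278 [148, 149, 148] | 308 0 0.0306 [209, 212, 210] | 312 0 0.033 [196, 195, 189] | 316 16 0.0382 [187, 155, 90] | 320 24 0.0398 [218, 182, 104] | 324 27 0.0398 [215, 178, 102] | 
face 0.002486741327108216
```

Request:
move_arm(steps="0 0.5 -0.2 1.4 0 0 0; 0 0 0 2 0 0 0; 0 0 0 4 0 0 0; 0 0 0 6 0 0 0; 0 0 0 6 0 0 0; 0 0 0 6 0 0 0; 0 0 0 6 0 0 0; 0 0 0 6 0 0 0")

```text
time: 17.12
ee_pos: [0.5955, -0.1861, 0.1227]
ee_rot: [0.441, -0.553, 0.553, -0.441]
ft_force: [-0.2, 0.5, -2.8]
finger_gap: 0.0156
```

Request:
move_arm(steps="0 0 0 8 0 0 0; 0 0 0 15 0 0 0; 0 0 0 25 0 0 0; 0 0 0 25 0 0 0; 0 0 0 15 0 0 0; 0 0 0 0 0 0 0; 0 0 0 0 0 0 0")

```text
time: 18.0
ee_pos: [0.595, -0.1859, 0.2091]
ee_rot: [-0.441, 0.553, -0.552, 0.441]
ft_force: [-0.5, 0.3, -2.0]
finger_gap: 0.0156
```

```bash
python3 cap.py; python3 look.py
```

```text
18.0 [ 0.595  -0.1859  0.2091] [-0.49  0.32 -2.  ] [-0.006 -0.115 -0.02 ]
240 0 -0.021 [225, 221, 218] | 244 0 -0.0192 [179, 175, 170] | 248 17 -0.0092 [206, 171, 99] | 252 18 -0.0046 [216, 179, 104] | 256 13 -0.0038 [223, 190, 114] | 260 0 0.0004 [100, 100, 99] | 264 0 0.0044 [99, 101, 100] | 268 0 0.0087 [97, 100, 98] | 272 0 0.0124 [98, 100, 99] | 276 0 0.0152 [124, 125, 124] | 280 0 0.0162 [116, 117, 117] | 284 0 0.0157 [114, 117, 114] | 288 0 0.0157 [149, 151, 149] | 292 0 0.0187 [185, 187, 185] | 296 0 0.0216 [225, 226, 225] | 300 0 0.0244 [226, 227, 225] | 304 0 0.0281 [165, 166, 164] | 308 0 0.0304 [225, 226, 225] | 312 0 0.0336 [190, 186, 179] | 316 17 0.0386 [207, 171, 99] | 320 25 0.04 [232, 202, 117] | 324 27 0.0399 [228, 198, 113] | 
face 0.0023850049145069385
18.05 [ 0.5948 -0.1858  0.2087] [-0.29 -0.58 -1.74] [ 0.009 -0.094  0.012] zyaw -12.84 [-2.1e-03  9.0e-04 -1.0e+00]
```

Request:
move_arm(steps="0 0 25 5 0 0 0; 0 -1 50 0 0 0 0.04; 0 -1 50 0 0 0 0.04; 0 -1 50 0 0 0 0.04; 0 -1 50 0 0 0 0.045; 0 -1 50 0 0 0 0; 0 -1 50 0 0 0 0; 0 0 50 0 0 0 0")

```text
time: 19.05
ee_pos: [0.5886, 0.1903, 0.2138]
ee_rot: [-0.486, 0.515, -0.514, 0.484]
ft_force: [1.0, -0.1, -1.9]
finger_gap: 0.0158
```

Request:
move_arm(steps="0 0 34 0 0 0 0; 0 0 17 0 0 0 0; 0 0 0 0 0 0 0; 0 0 0 0 0 0 0; 0 0 0 0 0 0 0")

```text
time: 19.68
ee_pos: [0.5898, 0.2385, 0.2152]
ee_rot: [0.485, -0.515, 0.515, -0.485]
ft_force: [-0.4, -0.3, -2.3]
finger_gap: 0.0154
```

```bash
python3 look.py
python3 - <<'E'
from h import *
e=robot.get_obs()['ee_pos'];im,P,K,T=snap('wrist','w5.png');q=P.reshape(-1,3)
a=np.radians(-3.5);c=np.array([np.cos(a),np.sin(a)]);n=np.array([-np.sin(a),np.cos(a)])
m=(q[:,2]>.07)&(q[:,2]<.077);p=q[m][:,:2]-e[:2];s=p@c;t=p@n
k=(abs(s)<.09)&(abs(t)<.12)
for nm,x in(('t',t[k]),('s',s[k])):
    h,ed=np.histogram(x,np.arange(-.12,.12,.002));print(nm,[(int(round(a*1000)),int(b)) for a,b in zip(ed,h) if b>60])
b=(abs(q[:,2]-e[2]+.021)<.003)&(np.abs(q[:,:2]-e[:2]).max(1)<.06)
print(cv2.minAreaRect((q[b][:,:2]*1000).astype(np.float32)))
E
```

```text
19.675 [0.5898 0.2385 0.2152] [-0.37 -0.33 -2.25] [-0.03  -0.095  0.017] zyaw -3.47 [-1.e-04 -3.e-04 -1.e+00]
t [(-32, 190), (-30, 277), (-28, 264), (34, 448), (36, 463), (38, 74)]
s [(-76, 302), (-74, 404), (68, 231), (70, 323), (72, 219)]
((589.0494384765625, 241.3321990966797), (94.09068298339844, 24.06094741821289), 86.8266372680664)
```

View pics/w5.png

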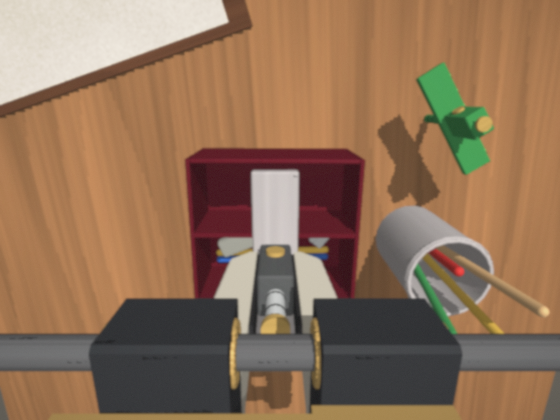

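The wrist view shows the base end at (275,170), centred over the empty lane (walls at x≈190–360 px). The tin stands clear at (435,260).

Request:
move_arm(steps="0 -1 1 -20 0 0 0; 0 0 0 -30 0 0 0; 0 0 0 -30 0 0 0; 0 0 0 -15 0 0 0; 0 0 0 -8 0 0 0; 0 0 0 -5 0 0 0; 0 0 0 0 0 0 0; 0 0 0 0 0 0 0")

```text
time: 20.72
ee_pos: [0.5892, 0.2411, 0.1083]
ee_rot: [0.485, -0.514, 0.515, -0.486]
ft_force: [0.1, 0.4, -2.2]
finger_gap: 0.0158
```

Request:
move_arm(steps="0 0 0 -1.5 0 0 0; 0 0 0 -1 0 0 0; 0 0 0 0 0 0 0; 0 0 0 0 0 0 0")

```text
time: 21.22
ee_pos: [0.5885, 0.2409, 0.1047]
ee_rot: [-0.485, 0.515, -0.515, 0.485]
ft_force: [-0.1, 0.4, -1.7]
finger_gap: 0.0155
```

Request:
move_arm(steps="0 0 -1 -0.8 0 0 0; 0 0 0 -0.7 0 0 0; 0 0 0 -0.4 0 0 0; 0 0 0 0 0 0 0; 0 0 0 0 0 0 0")

```text
time: 21.85
ee_pos: [0.5885, 0.2399, 0.1028]
ee_rot: [-0.485, 0.515, -0.515, 0.485]
ft_force: [-0.7, -0.5, -1.7]
finger_gap: 0.0158
```

Request:
move_arm(steps="0 0 0 -0.3 0 0 0; 0 0 0 0 0 0 0; 0 0 0 0 0 0 0")

```text
time: 22.22
ee_pos: [0.5886, 0.2399, 0.1026]
ee_rot: [0.485, -0.515, 0.515, -0.485]
ft_force: [-1.1, 0.3, -0.8]
finger_gap: 0.0158
```

Request:
move_arm(steps="0 0 0 -0.4 0 0 0; 0 0 0 0 0 0 0; 0 0 0 0 0 0 0")

```text
time: 22.6
ee_pos: [0.5886, 0.2399, 0.1026]
ee_rot: [0.485, -0.515, 0.515, -0.485]
ft_force: [-3.9, -1.9, 6.2]
finger_gap: 0.0162
```

Request:
move_arm(steps="0 0 0 0.4 0 0 0; 0 0 0 0 0 0 0; 0.22 0 0 0 0 0 0; 0.3 0 0 0 0 0 0; 0.45 0 0 0 0 0 0; 0.5 0 0 0 0 0 0; 0.5 0 0 0 0 0 0; 0.5 0 0 0 0 0 0", grip_force=20)

```text
time: 23.6
ee_pos: [0.5885, 0.2399, 0.1025]
ee_rot: [0.485, -0.515, 0.515, -0.485]
ft_force: [0.2, 0.2, -0.8]
finger_gap: 0.0466
```

```bash
python3 look.py
```

```text
23.6 [0.5885 0.2399 0.1025] [ 0.18  0.23 -0.77] [-0.016 -0.063  0.   ] zyaw -3.38 [ 1.e-04  0.e+00 -1.e+00]
```

Request:
move_arm(steps="0.5 0 0 10 0 0 0; 0.5 0 0 30 0 0 0; 0.5 0 0 45 0 0 0; 0.5 0 0 45 0 0 0; 0.5 0 0 30 0 0 0; 0.5 0 0 0 0 0 0; 0.5 0 0 0 0 0 0")

```text
time: 24.48
ee_pos: [0.5882, 0.2398, 0.2617]
ee_rot: [-0.485, 0.515, -0.514, 0.485]
ft_force: [0.2, -0.7, -1.3]
finger_gap: 0.0464
```

```bash
python3 look.py
python3 - <<'E'
from h import *
im,P,K,T=snap('wrist','w6.png');q=P.reshape(-1,3)
it,Pt,_,_=snap('top','t6.png');qt=Pt.reshape(-1,3)
def reg(q,x0,x1,y0,y1,zl,zh,lab):
    m=(q[:,0]>x0)&(q[:,0]<x1)&(q[:,1]>y0)&(q[:,1]<y1)&(q[:,2]>zl)&(q[:,2]<zh);p=q[m]
    if len(p)<5:print(lab,len(p));return
    r=cv2.minAreaRect((p[:,:2]*1000).astype(np.float32));print(lab,len(p),np.median(p,0).round(4),np.round(r[0],1),np.round(r[1],1),round(r[2],1))
reg(q,.56,.63,.18,.3,.079,.087,'base');reg(q,.56,.62,.2,.27,.114,.122,'btop');reg(q,.56,.62,.2,.27,.137,.15,'cap')
reg(qt,.41,.48,-.22,-.1,.02,.04,'car');reg(qt,.55,.8,-.35,-.1,.066,.08,'cup')
q=np.r_[qt];reg(q,.66,.85,.1,.24,.092,.103,'tin')
E
```

```text
24.475 [0.5882 0.2398 0.2617] [ 0.19 -0.7  -1.27] [-0.008 -0.086 -0.023] zyaw -3.38 [-9.e-04 -3.e-04 -1.e+00]
base 1819 [0.5884 0.2565 0.0815] [587.6 242.3] [95.2 23.9] 87.2
btop 284 [0.5883 0.2461 0.1184] [587.8 242.1] [19.7 15.8] 87.0
cap 148 [0.5878 0.2422 0.1424] [587.8 241.7] [11.3  9.6] 86.9
car 272 [ 0.4434 -0.1595  0.0294] [ 443.9 -159.9] [71.7 33.8] 82.9
cup 228 [ 0.7507 -0.2287  0.0732] [ 741.6 -220.4] [68.4 69.3] 43.9
tin 178 [0.7348 0.1695 0.099 ] [734.1 169.4] [73.5 72.4] 42.6
```

View pics/w6.png

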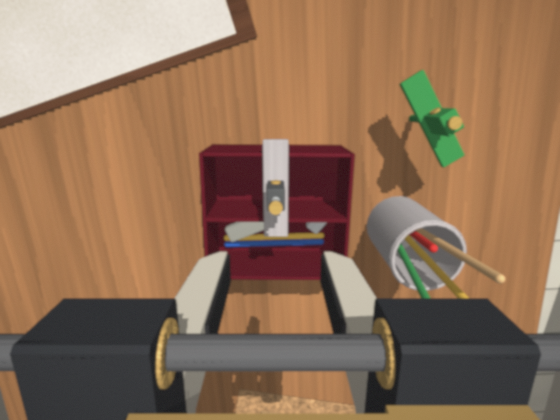

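The gauge bridges the lane at (275,190), upright and centred. The cap still stands 24 mm above the barrel, and the cup, tin and car haven't moved.

```bash
python3 -c "
from plant import robot
print(robot.hand_in())"
```

```text
the job is handed in; nothing more can be done
None
```

The bore depth is about 34 mm, and the gauge is back across its caddy compartment holding that setting. The whole job took about 24.5 s.

- **Measurement:** The rod bottomed in the bore and the stop then slid down onto the wood. I held it there for about 2 s. The wrist force read 9.1–9.8 N, which is about 11–12 N on the wood once the gauge's roughly 2 N weight is added.
- **Force before the hold:** While I was finding the contact point, the reading briefly reached 12.9 N (about 15 N on the wood). I eased it back before the hold. A sideways force of about 4 N remained during the hold.
- **Setting:** The cap stood 23.8–24.0 mm above the barrel when seated, after lifting out and after release, so the setting did not shift within the camera's accuracy. My depth figure comes from the camera, so take the exact value from the gauge.
- **Final position:** The gauge sits upright across the middle of the empty lane, at about x 0.588, y 0.242. The cup, tin and car are where they started, to within about 1 mm.
- **One disagreement:** The force reading did not clearly show when the rod first touched bottom. I confirmed the bottoming from the cap's rise instead.

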